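Put the dish shaker into third gear

ROBOT

A 7-joint arm with a two-finger parallel gripper is mounted at the origin on a cart in front of the work surface, level with it; the furniture and walls round the work are solid. World frame = base frame: x ahead of the robot, y to its left, z up, the work surface at z = 0. Lengths are in m, angles in rad, forces in N, time in s.
With the tool pointing down it reaches from about 0.4 to 0.85 m from the base axis. Payload 4.5 kg.
Tool frame: the origin (TCP) lies midway between the tips of the shut fingers; the grasp point (between the pads) lies 19 mm behind it; z points along the fingers, y is the line along which they close (so a half turn about z gives the same grasp; the last joint's range is limited). The gripper opens to 88 mm and grips with 3 to 60 N. Pads are 18 mm wide; open, the fingers measure 123 mm over their backs; the gripper's body (75 mm by 187 mm) begins 45 mm behind the grasp point.
Start: joints at [-1.14, 0.689, -0.195, 1.565, 0.157, 0.902, -0.215], TCP at [0.242, 0.576, 0.213] pointing down, gripper open.
Joint ranges: [-3.01, 3.01], [-0.46, 2.08], [-1.47, 1.51], [0.13, 2.56], [-1, 4.14], [0.04, 2.09], [-2.66, 2.66]. Speed limits (rad/s): [2.57, 2.57, 3.14, 3.14, 3.14, 3.14, 3.14].

INTERFACE

Orientations are given as a unit quaternion [x, y, z, w].
In Python, from plant import r gives the robot as it stands.
- The arm moves only by the tool carry_out, never from a script. Its argument "plan" is a list of rows, each an object with "rot": the turn, a rotation vector about the tool's x, y, z in rad, a list of three; "xyz": the shift along the tool's x, y, z in m, a list of three; "grip": the closure in counts, from 0 (fully open) to 255 (shut). In form: [{"rot": [wx, wy, wz], "xyz": [dx, dy, dz], "grip": grip}, ...]. A call has 1 to 8 rows; each row is the pose to reach, as a shift and turn from the pose commanded when the call began, along the tool's axes at that moment; what a row does not reach only later rows make up. A row lasts 1/12 s, in which the tool goes at most 41.7 mm and 7.16 degrees, less where a joint would pass 70% of its speed; a pose out of reach is approached as far as the arm can. A call with a gripper value outside its range is refused whole. The fingers move at their own pace and stop on an object; "squeeze" is the grip in N (left out, the last holds). Time passes only in rows, so rows that repeat a pose let the fingers close. It gives the time, the measured TCP pose, the force, the opening and the grip force at its end, in the units of the state.
- r.get_state(): the state, without advancing time (a new reading comes with each control period).
- r.snapshot(name): name is "scene" or "top" or "wrist"; returns the picture (480x640x3 uint8, red, green, blue); there is no depth.
- r.camera_params(name): a dict with "fx", "fy", "cx", "cy" (pixels), "position" and "attitude" of the camera in the world; the wrist camera has in their place "hand_eye" (4x4, takes a point from camera to tool coordinates, whose origin is the TCP and whose axes are the flange's). Camera axes: x right, y down, z forward; pixel columns grow to the right and rows downward; lengths in m; the calibration is good to about 2 mm. A picture is of the moment at which its call begins: read the wrist's pose just before it. camera_params takes no time and is no camera call.
- r.finish_job(): hands the job in; it is judged then, once.
The state is a dict: "clock": time; "q": joint angles; "qd": joint speeds; "joint_torque": joint torques, N m; "tool_pos": TCP position; "eef_rot": TCP orientation; "contact_force": force on the tool from outside, world axes, zero at the start; "moment": the same for the moment, N m; "opening": opening from 0.0 (shut) to 1.0 (fully open); "finger_force": force on a finger pad.
Only numpy, scipy, OpenCV 4.12 (cv2) and the standard library are available. Lean on these libraries where they do the work, as an engineer would, in place of code of your own. Each camera call takes 0.05 s, during which the arm holds its last target. There are 200 camera calls.

TASK

The dish shaker on the bench has its gear lever parked in the near-left slot of its gate (red mark). Push the lever with the fingertips, without gripping or forcing it, forward to the crossway, across to the right and then forward until it is fully home in the third slot (three dots, far right), without entering any other slot on the way. Leave the dish on the shaker, the bottle and the timer where they are.

Things in the scene. Friction and masses are not known exactly. Their poses are not given: they have to be found in the camera images.
- shaker: White dish shaker fixed to the bench: a housing 150 (x) by 160 (y) mm, deck 84 mm high, with an aluminium gate plate in its middle, top face 88 mm above the bench. Origin on the bench under the centre of the gate; x points forward (away from the robot, into the far slots), y to the left (towards the first lane), z up. To its right (y from -82 to -188 mm) is a lower shaking platform, 77 mm high over its rim, with a dish on it.
- gate_centre (a point): Middle of the gate's crossway, on the plate's top face, 88 mm above the bench, same axes as the shaker. The gate has three lanes along x, at y = +24, 0 and -24 mm, joined by a crossway along y at x = 0; all slots are 14 mm wide and reach 28 mm from the crossway's middle. Far slots 1, 2, 3 lie at +y, 0, -y and are marked with one, two and three black dots; near slots only in the left lane (park, red bar) and the right lane (unmarked).
- knob_centre (a point): Centre of the black knob (34 mm across, 36 mm high, orange cap on top) at the top of the gear lever. The lever is a steel shaft 10 mm thick that turns about a point on the gate's middle line 28 mm above the bench; the knob's centre is 147 mm from that point, 175 mm above the bench when the lever is upright. The knob is about 50 mm off the middle line in each direction when the lever is in the far or near end of an outer lane, and then about 157 mm high.
- shift_across (a joint): Lean of the lever across the gate, rad: 0 upright in the middle lane, about -0.39 in the left lane, +0.39 in the right lane. In the shaker's frame the knob's centre is at x = 0.147 sin(fore), y = -0.147 sin(across) cos(fore), z = 0.028 + 0.147 cos(across) cos(fore). Stays where it is left; about 1 N at the knob moves it. At the crossway the lever can move across, in a slot it cannot (about 0.02 rad of play).
- shift_fore (a joint): Lean of the lever along the lanes, rad: 0 in the crossway (play about 0.04 either way there, walled except at the lanes), +0.32 at the stop at the end of a far slot (fully home), -0.32 at the stop of a near slot. Stays where it is left; about 1 N at the knob moves it.
- knob_left: Left (+y) side of the lever's knob and shaft. Origin at the lever's pivot, axes of the lever. The knob's four sides are named only to tell whether the lever is pinched from two opposite sides.
- knob_right: Right (-y) side of the knob and shaft; origin at the lever's pivot.
- knob_near: Near (-x) side of the knob and shaft; origin at the lever's pivot.
- knob_far: Far (+x) side of the knob and shaft; origin at the lever's pivot.
- microscope: Large beige microscope fixed to the bench on the far left of the shaker, an obstacle about 560 mm high. It never moves: its eyepieces reach nearest the robot, to x = 0.49, y = 0.02 to 0.07 at 0.26 to 0.34 m high, its stage (0.25 to 0.27 m high) to y = -0.22 on the right. Origin under its middle. A hand coming from the left must pass on the robot's side of it, within 0.42 m of the base axis, or over it.
- dish: Pink culture dish, 90 mm across, 15 mm high, loose on the shaker's platform; origin at the centre of its underside, 70 mm above the bench.
- bottle: Small glass bottle with a dark cap, 50 mm across, 106 mm high, on the bench near the shaker's near-left corner; origin at the centre of its underside.
- timer: Cream bench timer with coloured keys, 64 by 64 by 24 mm, on the bench in front of the shaker; origin at the centre of its underside.

How it is judged:
On the way, in this order (a step that is already met when the one before it is completed fails the run):
1. the lever is in the crossway at the left lane (value of joint shift_fore between -0.09 and 0.15 rad and value of joint shift_across below -0.2 rad).
2. the lever has gone across to the right lane, still in the crossway (value of joint shift_across above 0.33 rad and value of joint shift_fore between -0.15 and 0.15 rad).
3. the lever is fully home in the third slot (value of joint shift_across above 0.33 rad and value of joint shift_fore above 0.285 rad), for 0.2 s.
At the end, for the whole second after the job is handed in: The lever stands still in the right lane (shift_across above 0.33) and home in the far slot (shift_fore above 0.285 of 0.32 rad), the fingers off it; dish, bottle and timer are within 20 mm of where they stood (all of step 3 and value of joint shift_fore below 0.36 rad and velocity of joint shift_fore between -0.05 and 0.05 rad/s and distance of each of dish, bottle, timer from where it was at the start of the episode below 0.02 m); the robot touches nothing.
It fails at once if the lever goes more than half-way into the first, second or near-right slot ((value of joint shift_across below -0.2 rad and value of joint shift_fore above 0.17 rad) or (value of joint shift_across between -0.2 and 0.2 rad and value of joint shift_fore above 0.17 rad) or (value of joint shift_across above 0.2 rad and value of joint shift_fore below -0.17 rad)).
It fails at once if the lever is gripped: pinched from two opposite sides ((contact force between the fingers and knob_left above 1.5 N and contact force between the fingers and knob_right above 1.5 N) or (contact force between the fingers and knob_near above 1.5 N and contact force between the fingers and knob_far above 1.5 N)).
It fails at once if the lever is forced: pushed with more than 45 N (contact force between the fingers and knob_left above 45 N or contact force between the fingers and knob_right above 45 N or contact force between the fingers and knob_near above 45 N or contact force between the fingers and knob_far above 45 N).
It fails at once if the dish, the bottle or the timer is lifted or moved more than 20 mm (distance of any of dish, bottle, timer from where it was at the start of the episode above 0.02 m).
It also fails if it takes over 64 s, if anything falls off the work surface, if the arm or the gripper's body presses on something with over 40 N, if the wrist force passes 120 N, or if a joint passes its speed limit or range.

## Working session

There is one attempt and no reset: what is moved stays moved. The work goes in short steps, Python scripts to look and compute and a tool call to move; the robot and the scene stay as the last step left them, time stands still between calls to the robot, and variables do not carry over. Pictures are saved under pics/ and viewed, at most 10 in all, crops included, and the job is handed in when it is done.

Besides the shell and the picture viewer there is one more tool, called after "Emit:" by a JSON object that holds its "name" and its "arguments". carry_out: Moves the arm, as the interface text tells. Its arguments: {"type":"object","properties":{"plan":{"type":"array"},"squeeze":{"type":"number"}},"required":["plan"]}

```bash
ls; mkdir -p pics; python3 - <<'E'
from plant import r
import cv2
s=r.get_state();print({k:s[k] for k in ('clock','q','tool_pos','eef_rot','contact_force','opening')})
for n in('scene','top'):
    cv2.imwrite(f'pics/{n}.png',r.snapshot(n)[:,:,::-1]);print(n,r.camera_params(n))
print(r.camera_params('wrist'))
E
```

```text
pics
{'clock': 0.0, 'q': array([-1.14019482,  0.68996202, -0.19449163,  1.56630288,  0.15730351,
        0.90245603, -0.21510013]), 'tool_pos': array([0.24135401, 0.57582316, 0.21193415]), 'eef_rot': array([ 1.97070199e-01,  9.80388995e-01, -8.63137023e-04, -1.03300324e-04]), 'contact_force': array([0.74173116, 0.00177589, 0.20183296]), 'opening': 1.0030336351767446}
scene {'fx': 482.32362044396126, 'fy': 482.32362044396126, 'cx': 315.2357009514575, 'cy': 234.76121320821707, 'position': array([ 0.09554224, -1.03439879,  0.51670462]), 'attitude': array([ 0.81430402, -0.19785783,  0.1230881 , -0.53161128])}
top {'fx': 508.94774942011867, 'fy': 508.94774942011867, 'cx': 315.85075105528995, 'cy': 238.63185782399455, 'position': array([ 0.44677132, -0.26165244,  0.99094061]), 'attitude': array([-0.7056594 ,  0.70823309, -0.01943822,  0.00853534])}
{'fx': 365.60586110125365, 'fy': 365.60586110125365, 'cx': 319.12426418988053, 'cy': 245.57089731189672, 'hand_eye': array([[-6.61525413e-04, -9.58400362e-01, -2.85426537e-01,
         7.35097317e-02],
       [ 9.99999777e-01, -6.08321056e-04, -2.75062529e-04,
        -1.64954126e-05],
       [ 8.99890554e-05, -2.85426655e-01,  9.58400551e-01,
        -1.71362526e-01],
       [ 0.00000000e+00,  0.00000000e+00,  0.00000000e+00,
         1.00000000e+00]])}
```

View pics/scene.png

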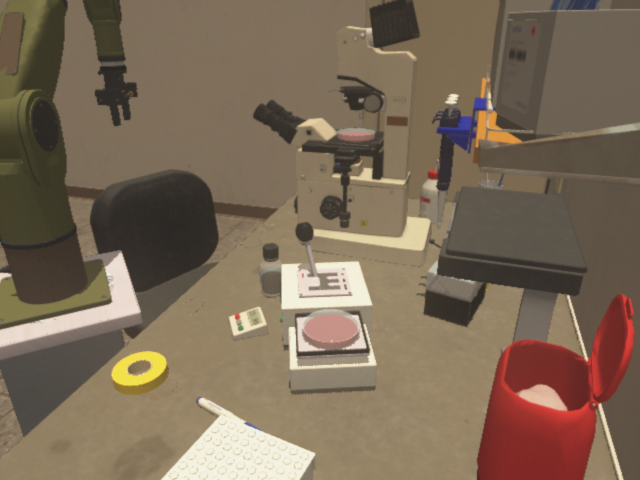

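View pics/top.png

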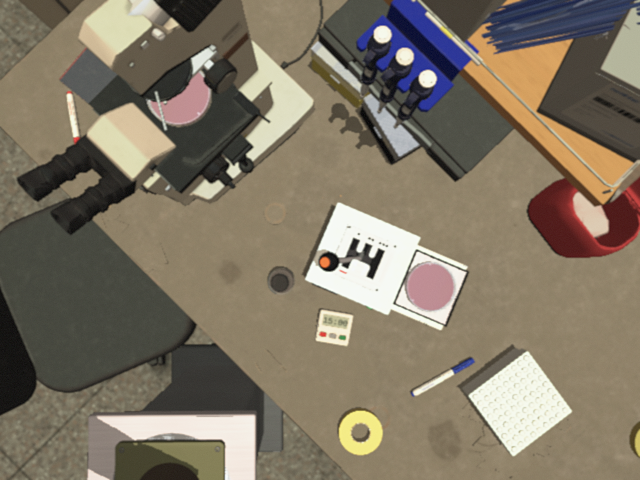

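The scene view shows the shaker at about (325,290), with the lever leaning towards the robot. The top view shows the housing at about (362,258), the orange knob cap at (328,262), the dish at (430,286), the bottle at (281,279) and the timer at (334,326).

```bash
cat > h.py <<'E'
from plant import r
import numpy as np,cv2
from scipy.spatial.transform import Rotation as R
def ray(n,uv,z):
    c=r.camera_params(n);d=R.from_quat(c['attitude']).apply([(uv[0]-c['cx'])/c['fx'],(uv[1]-c['cy'])/c['fy'],1])
    p=np.array(c['position']);return p+d*(z-p[2])/d[2]
E
python3 - <<'E'
from h import *
im=cv2.imread('pics/top.png');crop=im[190:345,260:480]
cv2.imwrite('pics/crop.png',cv2.resize(crop,None,fx=3.6,fy=3.6,interpolation=cv2.INTER_CUBIC)[:600,:800])
hsv=cv2.cvtColor(im,cv2.COLOR_BGR2HSV)
m=cv2.inRange(hsv,(5,150,120),(22,255,255));m[:,:300]=0;m[:,345:]=0;m[:240]=0;m[285:]=0
v,u=np.nonzero(m);print('cap',u.mean(),v.mean(),len(u),ray('top',(u.mean(),v.mean()),.173))
w=cv2.inRange(hsv,(0,0,190),(180,45,255));w[:190]=0;w[345:]=0;w[:,:295]=0;w[:,480:]=0
cs,_=cv2.findContours(w,cv2.RETR_EXTERNAL,cv2.CHAIN_APPROX_NONE)
for c in cs:
    if cv2.contourArea(c)>800:
        print(cv2.contourArea(c),cv2.minAreaRect(c)); 
        for z in(.084,): print([ray('top',p,z)[:2].round(3).tolist() for p in cv2.boxPoints(cv2.minAreaRect(c))])
d=cv2.inRange(hsv,(0,0,0),(180,255,60));d[:235]=0;d[282:]=0;d[:,:342]=0;d[:,386:]=0
v,u=np.nonzero(d);print('gate dark',u.mean(),v.mean(),ray('top',(u.mean(),v.mean()),.088),cv2.minAreaRect(np.c_[u,v].astype(np.float32)))
print('bottle',ray('top',(281,279),.106),'timer',ray('top',(334,327),.024))
E
```

```text
cap 324.38461538461536 261.86813186813185 91 [ 0.44173437 -0.28789201  0.173     ]
877.5 ((333.89190673828125, 327.6486511230469), (31.564603805541992, 29.92061424255371), 9.462322235107422)
[[0.303, -0.275], [0.355, -0.284], [0.346, -0.339], [0.294, -0.33]]
1027.5 ((430.52960205078125, 287.4289855957031), (53.30769729614258, 56.53846740722656), 22.61986541748047)
[[0.367, -0.416], [0.46, -0.456], [0.423, -0.544], [0.33, -0.504]]
6640.0 ((387.7157287597656, 268.93621826171875), (145.408203125, 84.88931274414062), 23.085134506225586)
[[0.41, -0.255], [0.549, -0.315], [0.446, -0.554], [0.308, -0.492]]
gate dark 366.81848184818483 257.7029702970297 [ 0.44829559 -0.36603574  0.088     ] ((362.74139404296875, 258.1034851074219), (32.170074462890625, 28.75611114501953), 23.198591232299805)
bottle [ 0.41196543 -0.21468872  0.106     ] timer [ 0.31779522 -0.31028155  0.024     ]
```

View pics/crop.png

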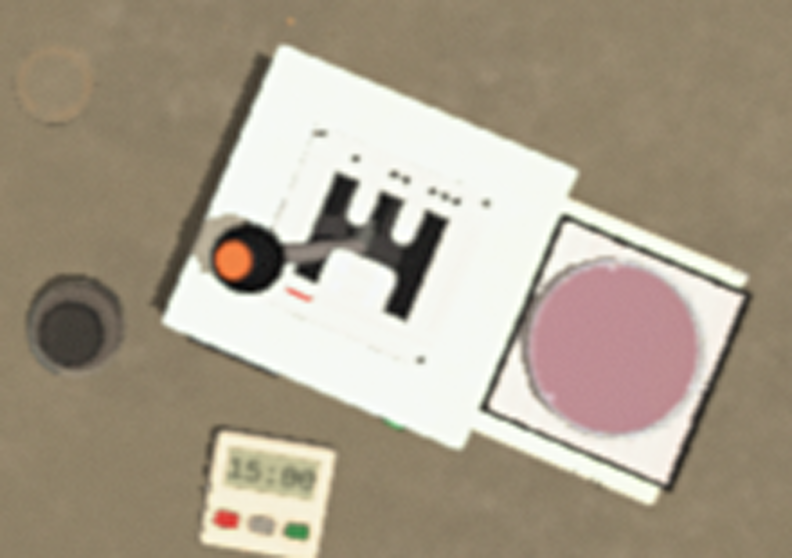

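The crop shows the gate with its far dots at (355–445,158–195), the red park bar at (298,294), and the knob at (248,258) with its cap at (234,260). The knob appears less far back than full park, so I'll triangulate it with the scene view.

```bash
python3 - <<'E'
from h import *
G=ray('top',(363.0,258.4),.088)
def dirn(n,uv):
    c=r.camera_params(n);d=R.from_quat(c['attitude']).apply([(uv[0]-c['cx'])/c['fx'],(uv[1]-c['cy'])/c['fy'],1]);return np.array(c['position']),d/np.linalg.norm(d)
def tri(a,b):
    p,d=dirn('top',a);q,e=dirn('scene',b)
    t=np.linalg.lstsq(np.c_[d,-e],q-p,rcond=None)[0];return (p+d*t[0]+q+e*t[1])/2,np.linalg.norm(p+d*t[0]-q-e*t[1])
def proj(n,X):
    c=r.camera_params(n);x=R.from_quat(c['attitude']).inv().apply(np.array(X)-c['position']);return (x[:2]/x[2]*c['fx']+[c['cx'],c['cy']]).round(1)
k,e=tri((328.9,261.7),(305,232));print('G',G,'knob',k,e)
M=R.from_euler('z',-23.3,degrees=True)
print('knob in shaker',M.inv().apply(k-[G[0],G[1],0]))
for f in(-.32,-.2,0):
    p=np.array([.147*np.sin(f),.147*np.sin(.39)*np.cos(f),.028+.147*np.cos(.39)*np.cos(f)]);X=M.apply(p)+[G[0],G[1],0];print(f,X,proj('top',X),proj('scene',X))
print('G scene',proj('scene',G))
im=cv2.imread('pics/scene.png')[210:360,240:400];cv2.imwrite('pics/sc.png',cv2.resize(im,None,fx=4,fy=4,interpolation=cv2.INTER_CUBIC))
E
```

```text
G [ 0.44708545 -0.35923496  0.088     ] knob [ 0.44353929 -0.29637583  0.16169566] 0.003601204577515962
knob in shaker [-0.0281206   0.05633007  0.16169566]
-0.32 [ 0.42559923 -0.29222031  0.1570596 ] [326.8 271.7] [294.3 235.4]
-0.2 [ 0.44192826 -0.29737662  0.16125145] [330.  261.7] [303.5 232.6]
0 [ 0.46919158 -0.3079051   0.16396163] [336.4 244.9] [319.2 230.5]
G scene [321.7 281.4]
```

View pics/sc.png

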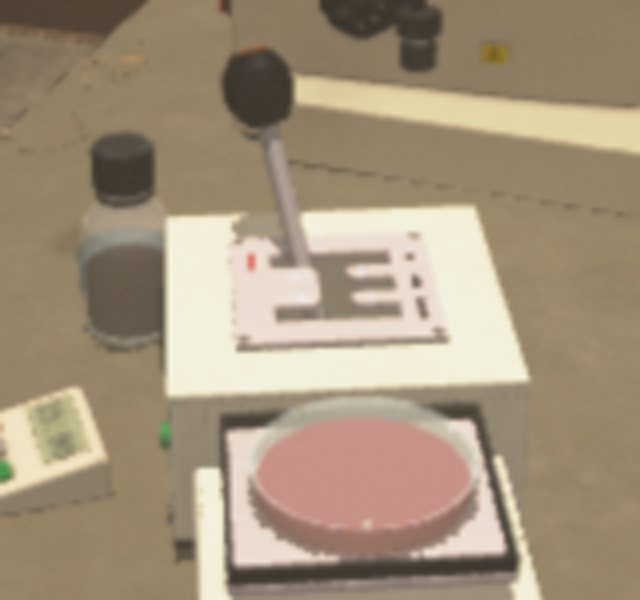

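Triangulating gives the knob at about (0.443, -0.296, 0.162), i.e. fore ≈ -0.2 in the left lane, within 3.6 mm between views. The tool axes already line up with the shaker (tool x = -shaker x, tool y = +shaker y). Next I'll work out the shifts along the robot's side of the microscope.

```bash
cat >> h.py <<'E'
G=np.array([.4471,-.3592,0]);M=R.from_euler('z',-23.3,degrees=True)
def info():
    s=r.get_state();p=s['tool_pos'];T=R.from_quat(s['eef_rot'])
    print('t',round(s['clock'],2),'tcp',p.round(4),'shaker',M.inv().apply(p-G).round(4),'F',s['contact_force'].round(1),'op',round(s['opening'],2),'yawerr',(T.inv()*M*R.from_matrix(np.diag([-1.,1,-1]))).as_rotvec().round(3),'q',s['q'].round(2))
    return p,T
def shift(X):
    p,T=info();print('shift',T.inv().apply(np.array(X)-p).round(3))
E
python3 - <<'E'
from h import *
for X in [(.33,.35,.21),(.385,.12,.21),(.395,-.02,.21),(.38,-.16,.21),(.377,-.268,.21)]: shift(X)
E
```

```text
t 0.1 tcp [0.2414 0.5759 0.212 ] shaker [-0.5588  0.7774  0.212 ] F [ 0.   0.7 -0.5] op 1.0 yawerr [-0.002  0.     0.01 ] q [-1.14  0.69 -0.19  1.57  0.16  0.9  -0.22]
shift [-0.169 -0.174  0.002]
t 0.1 tcp [0.2414 0.5759 0.212 ] shaker [-0.5588  0.7774  0.212 ] F [ 0.   0.7 -0.5] op 1.0 yawerr [-0.002  0.     0.01 ] q [-1.14  0.69 -0.19  1.57  0.16  0.9  -0.22]
shift [-0.309 -0.365  0.003]
t 0.1 tcp [0.2414 0.5759 0.212 ] shaker [-0.5588  0.7774  0.212 ] F [ 0.   0.7 -0.5] op 1.0 yawerr [-0.002  0.     0.01 ] q [-1.14  0.69 -0.19  1.57  0.16  0.9  -0.22]
shift [-0.372 -0.49   0.003]
t 0.1 tcp [0.2414 0.5759 0.212 ] shaker [-0.5588  0.7774  0.212 ] F [ 0.   0.7 -0.5] op 1.0 yawerr [-0.002  0.     0.01 ] q [-1.14  0.69 -0.19  1.57  0.16  0.9  -0.22]
shift [-0.412 -0.625  0.003]
t 0.1 tcp [0.2414 0.5759 0.212 ] shaker [-0.5588  0.7774  0.212 ] F [ 0.   0.7 -0.5] op 1.0 yawerr [-0.002  0.     0.01 ] q [-1.14  0.69 -0.19  1.57  0.16  0.9  -0.22]
shift [-0.451 -0.726  0.003]
```

Emit:
{"name": "carry_out", "arguments": {"plan": [{"rot": [0,0,0],"xyz": [-0.022,-0.022,0],"grip": 255},{"rot": [0,0,0],"xyz": [-0.044,-0.045,0],"grip": 255},{"rot": [0,0,0],"xyz": [-0.066,-0.068,0],"grip": 255},{"rot": [0,0,0],"xyz": [-0.088,-0.09,0],"grip": 255},{"rot": [0,0,0],"xyz": [-0.11,-0.112,0],"grip": 255},{"rot": [0,0,0],"xyz": [-0.132,-0.135,0],"grip": 255},{"rot": [0,0,0],"xyz": [-0.152,-0.158,0],"grip": 255},{"rot": [0,0,0],"xyz": [-0.17,-0.175,0],"grip": 255}]}}

```text
clock: 0.77
tool_pos: [0.3308, 0.3463, 0.2124]
eef_rot: [0.198, 0.98, -0.001, -0.0]
contact_force: [0.3, -0.5, -0.1]
opening: 0.42
finger_force: 0.0
```

Emit:
{"name": "carry_out", "arguments": {"plan": [{"rot": [0,0,0],"xyz": [-0.018,-0.024,0],"grip": 255},{"rot": [0,0,0],"xyz": [-0.035,-0.048,0],"grip": 255},{"rot": [0,0,0],"xyz": [-0.052,-0.071,0],"grip": 255},{"rot": [0,0,0],"xyz": [-0.07,-0.095,0],"grip": 255},{"rot": [0,0,0],"xyz": [-0.088,-0.119,0],"grip": 255},{"rot": [0,0,0],"xyz": [-0.105,-0.143,0],"grip": 255},{"rot": [0,0,0],"xyz": [-0.122,-0.167,0],"grip": 255},{"rot": [0,0,0],"xyz": [-0.138,-0.19,0],"grip": 255}]}}

```text
clock: 1.43
tool_pos: [0.3845, 0.1191, 0.2126]
eef_rot: [0.197, 0.98, -0.0, -0.0]
contact_force: [1.1, -0.2, -0.3]
opening: 0.006
finger_force: 0.0
```

Emit:
{"name": "carry_out", "arguments": {"plan": [{"rot": [0,0,0],"xyz": [-0.013,-0.03,0],"grip": 255},{"rot": [0,0,0],"xyz": [-0.028,-0.062,0],"grip": 255},{"rot": [0,0,0],"xyz": [-0.045,-0.094,0],"grip": 255},{"rot": [0,0,0],"xyz": [-0.06,-0.125,0],"grip": 255},{"rot": [0,0,0],"xyz": [-0.072,-0.158,0],"grip": 255},{"rot": [0,0,0],"xyz": [-0.084,-0.192,0],"grip": 255},{"rot": [0,0,0],"xyz": [-0.094,-0.226,0],"grip": 255},{"rot": [0,0,0],"xyz": [-0.103,-0.26,0],"grip": 255}]}}

```text
clock: 2.1
tool_pos: [0.3787, -0.1606, 0.2126]
eef_rot: [0.197, 0.98, 0.0, -0.0]
contact_force: [0.6, -0.0, 0.1]
opening: 0.004
finger_force: 0.0
```

```bash
python3 - <<'E'
from h import *
p=M.apply([-.10,.056,.15])+G;shift(p)
E
```

```text
t 2.1 tcp [ 0.3787 -0.1606  0.2126] shaker [-0.1414  0.1553  0.2126] F [ 0.6 -0.   0.1] op 0.0 yawerr [ 0.   -0.    0.01] q [ 0.5   0.43 -0.3   2.17  0.23  0.57  1.2 ]
shift [-0.04  -0.1    0.063]
```

Emit:
{"name": "carry_out", "arguments": {"plan": [{"rot": [0,0,0],"xyz": [-0.012,-0.03,0],"grip": 255},{"rot": [0,0,0],"xyz": [-0.024,-0.06,0],"grip": 255},{"rot": [0,0,0],"xyz": [-0.032,-0.085,0.01],"grip": 255},{"rot": [0,0,0],"xyz": [-0.04,-0.1,0.02],"grip": 255},{"rot": [0,0,0],"xyz": [-0.04,-0.1,0.035],"grip": 255},{"rot": [0,0,0],"xyz": [-0.04,-0.1,0.05],"grip": 255},{"rot": [0,0,0],"xyz": [-0.04,-0.1,0.063],"grip": 255},{"rot": [0,0,0],"xyz": [-0.04,-0.1,0.063],"grip": 255}]}}

```text
clock: 2.77
tool_pos: [0.3758, -0.2658, 0.1477]
eef_rot: [0.197, 0.98, 0.001, -0.002]
contact_force: [0.5, -0.3, 0.1]
opening: 0.003
finger_force: 0.0
```

```bash
python3 - <<'E'
from h import *
info()
a=r.snapshot('scene')[150:350,180:440,::-1];b=r.snapshot('wrist')[:,:,::-1]
a=cv2.resize(a,(400,308),interpolation=cv2.INTER_CUBIC);b=cv2.resize(b,(400,300))
cv2.imwrite('pics/n1.png',np.hstack([a[:300],b]))
E
```

```text
t 2.77 tcp [ 0.3758 -0.2658  0.1477] shaker [-0.1024  0.0576  0.1477] F [ 0.5 -0.3  0.1] op 0.0 yawerr [ 0.001 -0.005  0.01 ] q [ 0.67  0.6  -0.25  2.11  0.31  0.47  1.37]
```

View pics/n1.png

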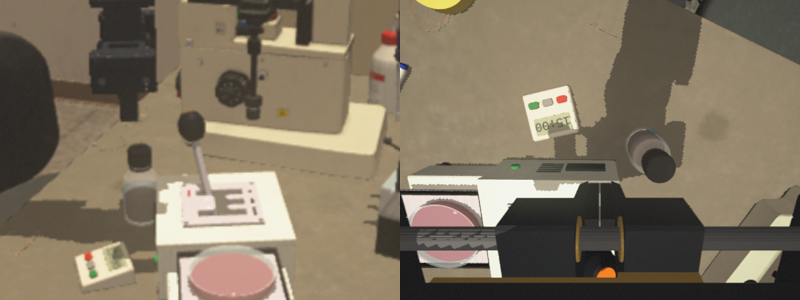

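The left half shows the shut fingertips short of the knob at knob height. The right half (wrist view) shows the orange cap at (606,272), in line with the fingers at x 577–625. Now the push forward, stopping a little short.

Emit:
{"name": "carry_out", "arguments": {"plan": [{"rot": [0,0,0],"xyz": [-0.015,-0.001,0],"grip": 255},{"rot": [0,0,0],"xyz": [-0.03,-0.001,0],"grip": 255},{"rot": [0,0,0],"xyz": [-0.04,-0.001,0],"grip": 255},{"rot": [0,0,0],"xyz": [-0.048,-0.001,0],"grip": 255},{"rot": [0,0,0],"xyz": [-0.055,-0.001,0],"grip": 255},{"rot": [0,0,0],"xyz": [-0.062,-0.001,0],"grip": 255},{"rot": [0,0,0],"xyz": [-0.068,-0.001,0],"grip": 255},{"rot": [0,0,0],"xyz": [-0.072,-0.001,0],"grip": 255}]}}

```text
clock: 3.53
tool_pos: [0.4454, -0.2934, 0.1514]
eef_rot: [0.196, 0.981, 0.001, 0.001]
contact_force: [-0.3, 6.6, 14.9]
opening: 0.005
finger_force: 6.8
```

```bash
cat >> h.py <<'E'
def proj(n,X):
    c=r.camera_params(n);x=R.from_quat(c['attitude']).inv().apply(np.array(X)-c['position']);return (x[:2]/x[2]*c['fx']+[c['cx'],c['cy']]).round(1)
def cap(ac):
    # cap in scene/top is on the lever axis 18 mm above knob centre; print predicted px for several fore
    for f in(-.3,-.2,-.1,0,.1,.2,.3):
        X=lambda L:M.apply([L*np.sin(f),-L*np.sin(ac)*np.cos(f),.028+L*np.cos(ac)*np.cos(f)])+G
        print(f,'knob scene',proj('scene',X(.147)),'shaft top end',proj('scene',X(.125)),'cap top',proj('top',X(.165)))
E
python3 - <<'E'
from h import *
info();cap(-.39)
a=r.snapshot('scene')[210:310,260:390,::-1];t=r.snapshot('top')[210:310,260:390,::-1]
f=lambda x:cv2.resize(x,(400,308),interpolation=cv2.INTER_CUBIC)
cv2.imwrite('pics/n2.png',np.hstack([f(a),f(t)]))
E
```

```text
t 3.53 tcp [ 0.4454 -0.2934  0.1514] shaker [-0.0275  0.0598  0.1514] F [-0.3  6.6 14.9] op 0.01 yawerr [0.002 0.002 0.012] q [ 0.66  0.66 -0.27  1.9   0.28  0.61  1.39]
-0.3 knob scene [295.8 234.8] shaft top end [299.7 246.1] cap top [322.6 271.7]
-0.2 knob scene [303.5 232.6] shaft top end [306.2 244.2] cap top [325.7 262.1]
-0.1 knob scene [311.3 231.1] shaft top end [312.9 243. ] cap top [329.2 252.5]
0 knob scene [319.2 230.5] shaft top end [319.6 242.4] cap top [333.  242.9]
0.1 knob scene [327.2 230.6] shaft top end [326.4 242.5] cap top [337.2 233.5]
0.2 knob scene [335.1 231.5] shaft top end [333.1 243.2] cap top [341.6 224.5]
0.3 knob scene [342.8 233.2] shaft top end [339.6 244.7] cap top [346.2 215.9]
```

View pics/n2.png

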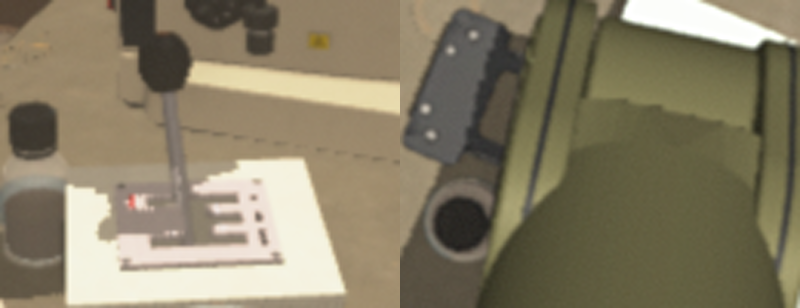

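The left half shows the knob at scene (314,230), so fore ≈ -0.07 (nearly in the crossway); the top view is blocked by the arm. The upward 15 N says the finger blocks, about 35 mm above the tips, ride on the knob top. I'll back off, raise the tool about 19 mm and look again.

Emit:
{"name": "carry_out", "arguments": {"plan": [{"rot": [0,0,0],"xyz": [0.008,0,-0.004],"grip": 255},{"rot": [0,0,0],"xyz": [0.018,0,-0.01],"grip": 255},{"rot": [0,0,0],"xyz": [0.03,0,-0.019],"grip": 255},{"rot": [0,0,0],"xyz": [0.04,0,-0.019],"grip": 255},{"rot": [0,0,0],"xyz": [0.04,0,-0.019],"grip": 255}]}}

```text
clock: 4.05
tool_pos: [0.403, -0.2793, 0.1692]
eef_rot: [0.198, 0.98, -0.0, -0.002]
contact_force: [-0.2, 0.0, 0.2]
opening: 0.004
finger_force: 0.0
```

```bash
cat >> h.py <<'E'
def knob(box=(290,195,375,262)):
    # dark knob blob in the scene view -> centroid
    im=r.snapshot('scene')[:,:,::-1];x0,y0,x1,y1=box
    m=cv2.inRange(cv2.cvtColor(im,cv2.COLOR_BGR2HSV),(0,0,0),(180,255,62))[y0:y1,x0:x1]
    n,l,st,c=cv2.connectedComponentsWithStats(m)
    for i in range(1,n):
        if st[i,4]>60: print('blob',st[i,:4]+[x0,y0,0,0],st[i,4],c[i]+[x0,y0])
    return im
E
python3 - <<'E'
from h import *
info();im=knob()
cv2.imwrite('pics/n3.png',cv2.resize(im[180:300,240:400],(800,600),interpolation=cv2.INTER_CUBIC))
E
```

```text
t 4.05 tcp [ 0.403  -0.2793  0.1692] shaker [-0.0721  0.056   0.1692] F [-0.2  0.   0.2] op 0.0 yawerr [-0.001 -0.003  0.009] q [ 0.68  0.59 -0.27  2.01  0.28  0.58  1.39]
blob [321 195  25  23] 181 [333.56353591 207.65745856]
blob [306 223  15  16] 139 [312.46043165 231.64748201]
```

View pics/n3.png

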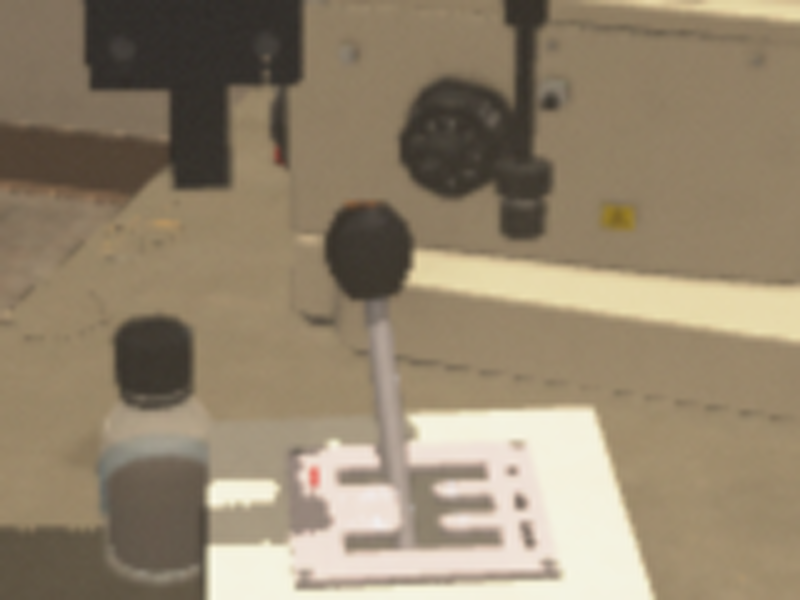

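The view shows the knob at scene (314,230), fore ≈ -0.065, and the free fingertips with their lower end at about (280,217). I'll check that against the projected TCP.

```bash
python3 - <<'E'
from h import *
p,_=info();print(proj('scene',p),proj('scene',p+[0,0,.035]))
X=lambda L,f,ac:M.apply([L*np.sin(f),-L*np.sin(ac)*np.cos(f),.028+L*np.cos(ac)*np.cos(f)])+G
print([(L,proj('scene',X(L,-.065,-.39)),X(L,-.065,-.39).round(3)) for L in(.129,.147,.165)])
E
```

```text
t 4.1 tcp [ 0.4046 -0.2797  0.1691] shaker [-0.0705  0.0562  0.1691] F [0.  0.7 0.8] op 0.0 yawerr [-0.001 -0.002  0.009] q [ 0.68  0.59 -0.27  2.    0.28  0.58  1.39]
[280.9 229.2] [280.1 211.3]
[(0.129, array([315. , 240.5]), array([ 0.459, -0.311,  0.147])), (0.147, array([314.1, 230.8]), array([ 0.46 , -0.304,  0.164])), (0.165, array([313.1, 221.1]), array([ 0.462, -0.297,  0.18 ]))]
```

```bash
python3 - <<'E'
from h import *
a=cv2.imread('pics/scene.png').astype(int);b=r.snapshot('scene')[:,:,::-1].astype(int)
d=np.abs(a-b).max(2)
for v in range(200,236,2): print(v,d[v,268:296:2])
w=r.snapshot('wrist')[:,:,::-1];cv2.imwrite('pics/w.png',w)
c=r.camera_params('wrist');H=np.linalg.inv(c['hand_eye'])
for X in [(0,0,0),(.009,0,0),(0,0,-.02),(0,.017,0)]:
    x=(H@[*X,1])[:3];print(X,x[:2]/x[2]*c['fx']+[c['cx'],c['cy']])
E
```

```text
200 [ 4  5  3 13 74 75 75 76 74 39  3  4  5  3]
202 [ 3  3  3 13 74 76 74 76 67 42  4  4  4  1]
204 [ 2  4  2 13 72 72 74 71 86 49  4  3  3  1]
206 [ 4  1  3 13 72 74 77 90 97 58  1  5  3  1]
208 [ 1  2  2 11 52 73 94 95 95 63  4  4  4  3]
210 [ 2  2  1  8 54 92 94 95 96 62  1  5  4  3]
212 [ 1  1  0 17 89 93 91 93 94 62  2  4  4  4]
214 [ 2  1  2 12 89 94 97 94 94 74  1  5  2  5]
216 [ 1  4  4 10 87 93 91 90 91 71  2  4  4  4]
218 [ 4  6  4  2 14 15 13 11 11  8  3  4  4  3]
220 [4 3 4 5 4 3 3 4 3 4 4 5 4 5]
222 [5 4 3 4 5 5 4 4 4 4 4 3 3 2]
224 [4 4 5 4 5 3 4 5 3 4 3 6 5 5]
226 [4 2 4 5 3 5 3 3 3 4 5 2 5 4]
228 [ 4  2  3  5  2  4  4  5  4  5  5  3  3 10]
230 [ 4  4  4  3  4  4  5  4  3  5  3  4  6 16]
232 [ 4  3  4  4  2  4  4  5  4  4  4  3  4 12]
234 [4 4 5 4 3 3 4 4 3 3 3 5 4 5]
(0, 0, 0) [319.28484797 288.09034855]
(0.009, 0, 0) [319.27516528 271.42241992]
(0, 0, -0.02) [319.29939854 305.56781984]
(0, 0.017, 0) [352.84278874 288.07097462]
```

View pics/w.png

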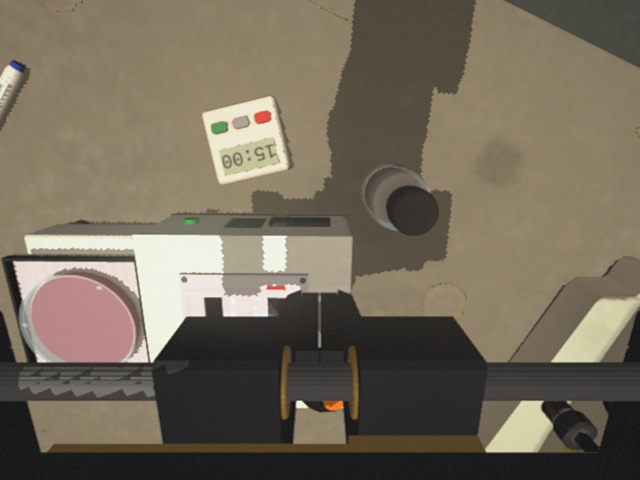

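Both cameras agree that the fingers physically end about 20 mm behind the stated TCP: the black ends at scene row 217, where the TCP projects to 229. So the tips had been riding on the knob's shoulder. I'll lower the tool to TCP z ≈ 0.139 and push the last centimetre.

Emit:
{"name": "carry_out", "arguments": {"plan": [{"rot": [0,0,0],"xyz": [0,0,0.015],"grip": 255},{"rot": [0,0,0],"xyz": [0,0,0.03],"grip": 255},{"rot": [0,0,0],"xyz": [-0.015,0,0.03],"grip": 255},{"rot": [0,0,0],"xyz": [-0.027,0,0.03],"grip": 255},{"rot": [0,0,0],"xyz": [-0.033,0,0.03],"grip": 255},{"rot": [0,0,0],"xyz": [-0.037,0,0.03],"grip": 255},{"rot": [0,0,0],"xyz": [-0.04,0,0.03],"grip": 255},{"rot": [0,0,0],"xyz": [-0.04,0,0.03],"grip": 255}]}}

```text
clock: 4.87
tool_pos: [0.4435, -0.2952, 0.1386]
eef_rot: [0.197, 0.98, 0.0, -0.0]
contact_force: [-0.9, -0.6, -0.6]
opening: 0.006
finger_force: 0.3
```

```bash
python3 - <<'E'
from h import *
info();im=knob((285,215,345,262))
cv2.imwrite('pics/n4.png',cv2.resize(im[180:300,240:400],(800,600),interpolation=cv2.INTER_CUBIC))
E
```

```text
t 4.87 tcp [ 0.4435 -0.2952  0.1386] shaker [-0.0287  0.0574  0.1386] F [-0.9 -0.6 -0.6] op 0.01 yawerr [ 0.   -0.    0.01] q [ 0.66  0.68 -0.26  1.91  0.3   0.58  1.38]
blob [300 215  26  24] 375 [311.952      226.47466667]
```

View pics/n4.png

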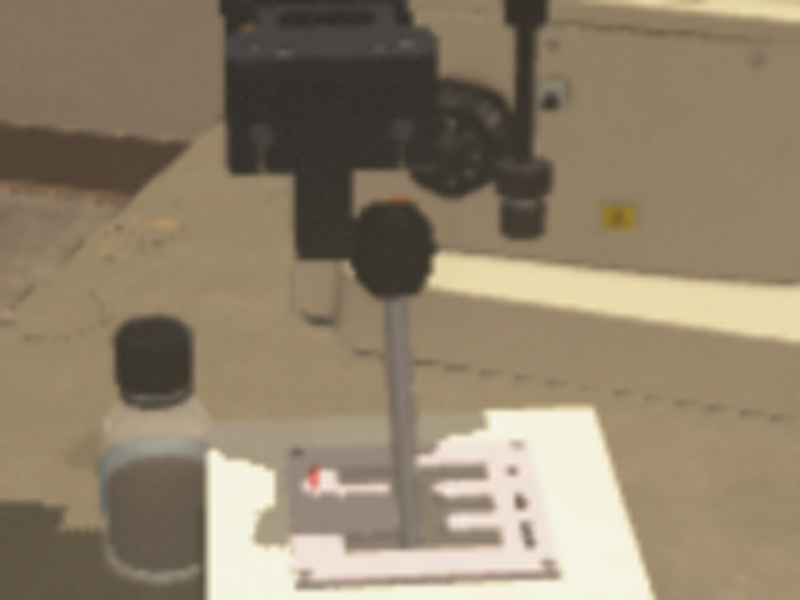

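The knob is at scene (318.6,230), fore ≈ 0, so it sits in the crossway at the left lane. Next I go round to its left side.

Emit:
{"name": "carry_out", "arguments": {"plan": [{"rot": [0,0,0],"xyz": [0.02,0,0],"grip": 255},{"rot": [0,0,0],"xyz": [0.035,0.01,0],"grip": 255},{"rot": [0,0,0],"xyz": [0.035,0.04,0],"grip": 255},{"rot": [0,0,0],"xyz": [0.03,0.062,0],"grip": 255},{"rot": [0,0,0],"xyz": [0.01,0.064,0],"grip": 255},{"rot": [0,0,0],"xyz": [-0.015,0.064,0],"grip": 255},{"rot": [0,0,0],"xyz": [-0.029,0.064,0],"grip": 255},{"rot": [0,0,0],"xyz": [-0.029,0.064,0],"grip": 255}]}}

```text
clock: 5.58
tool_pos: [0.4981, -0.2485, 0.1391]
eef_rot: [0.197, 0.98, -0.0, 0.002]
contact_force: [0.7, 1.0, -0.0]
opening: 0.006
finger_force: 0.0
```

```bash
python3 - <<'E'
from h import *
info()
E
```

```text
t 5.58 tcp [ 0.4981 -0.2485  0.1391] shaker [0.0031 0.1219 0.1391] F [ 0.7  1.  -0. ] op 0.01 yawerr [0.001 0.005 0.01 ] q [ 0.53  0.71 -0.24  1.85  0.27  0.61  1.29]
```

Emit:
{"name": "carry_out", "arguments": {"plan": [{"rot": [0,0,0],"xyz": [0.003,-0.018,0],"grip": 255},{"rot": [0,0,0],"xyz": [0.003,-0.032,0],"grip": 255},{"rot": [0,0,0],"xyz": [0.003,-0.046,0],"grip": 255},{"rot": [0,0,0],"xyz": [0.003,-0.06,0],"grip": 255},{"rot": [0,0,0],"xyz": [0.003,-0.074,0],"grip": 255},{"rot": [0,0,0],"xyz": [0.003,-0.088,0],"grip": 255},{"rot": [0,0,0],"xyz": [0.003,-0.1,0],"grip": 255},{"rot": [0,0,0],"xyz": [0.003,-0.11,0],"grip": 255}]}}

```text
clock: 6.25
tool_pos: [0.4481, -0.3482, 0.1388]
eef_rot: [0.197, 0.98, 0.0, -0.0]
contact_force: [0.1, 0.8, 0.7]
opening: 0.006
finger_force: 0.6
```

```bash
python3 - <<'E'
from h import *
info();im=r.snapshot('scene')[:,:,::-1]
cv2.imwrite('pics/n5.png',cv2.resize(im[180:300,240:400],(800,600),interpolation=cv2.INTER_CUBIC))
X=lambda L,f,ac:M.apply([L*np.sin(f),-L*np.sin(ac)*np.cos(f),.028+L*np.cos(ac)*np.cos(f)])+G
for ac in(0,.1,.2,.3,.39):print(ac,[(proj('scene',X(.147,f,ac))-[240,180])*5 for f in(-.05,0,.05)])
E
```

```text
t 6.25 tcp [ 0.4481 -0.3482  0.1388] shaker [-0.0034  0.0105  0.1388] F [0.1 0.8 0.7] op 0.01 yawerr [-0.    -0.001  0.009] q [ 0.74  0.72 -0.27  1.81  0.29  0.65  1.47]
0 [array([386.5, 288. ]), array([407.5, 287. ]), array([428.5, 286.5])]
0.1 [array([389. , 307.5]), array([410.5, 306.5]), array([432., 306.])]
0.2 [array([392. , 331.5]), array([414. , 330.5]), array([436., 330.])]
0.3 [array([395.5, 360. ]), array([417.5, 358.5]), array([439.5, 358. ])]
0.39 [array([398. , 388.5]), array([420.5, 387.5]), array([443., 387.])]
```

View pics/n5.png

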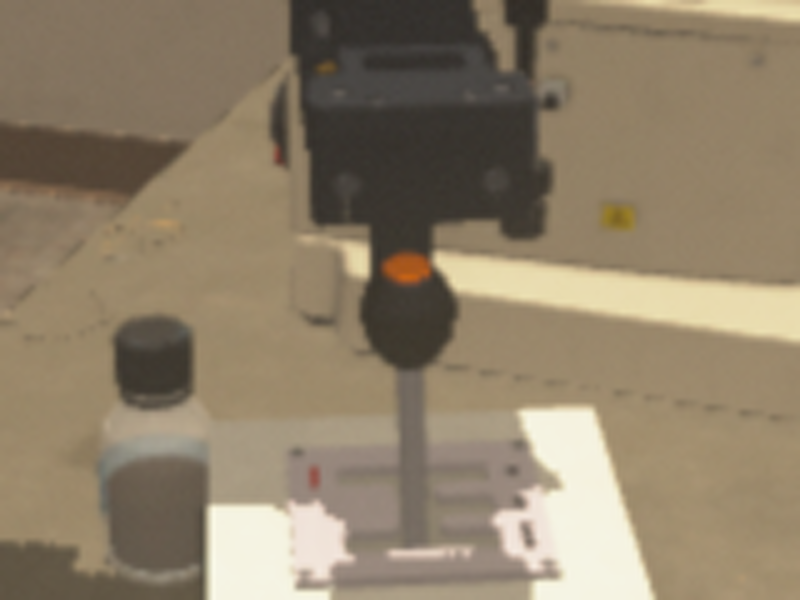

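The knob is at (409,312) in the crop, so across ≈ +0.13 and fore ≈ 0: past upright and still in the crossway. I keep pushing right.

Emit:
{"name": "carry_out", "arguments": {"plan": [{"rot": [0,0,0],"xyz": [0,-0.006,0],"grip": 255},{"rot": [0,0,0],"xyz": [0,-0.012,0],"grip": 255},{"rot": [0,0,0],"xyz": [0,-0.017,0],"grip": 255},{"rot": [0,0,0],"xyz": [0,-0.022,0],"grip": 255},{"rot": [0,0,0],"xyz": [0,-0.026,0],"grip": 255},{"rot": [0,0,0],"xyz": [0,-0.028,0],"grip": 255},{"rot": [0,0,0],"xyz": [0,-0.028,0],"grip": 255}]}}

```text
clock: 6.88
tool_pos: [0.4385, -0.3742, 0.1386]
eef_rot: [0.197, 0.98, -0.0, 0.0]
contact_force: [0.3, 0.3, -0.0]
opening: 0.004
finger_force: 0.0
```

```bash
cat >> h.py <<'E'
def capsc():
    im=r.snapshot('scene')[:,:,::-1]
    m=cv2.inRange(cv2.cvtColor(im,cv2.COLOR_BGR2HSV),(5,150,100),(22,255,255));m[:,:285]=0;m[:,370:]=0;m[:205]=0;m[280:]=0
    v,u=np.nonzero(m);print('cap scene',u.mean(),v.mean(),len(u))
    X=lambda L,f,ac:M.apply([L*np.sin(f),-L*np.sin(ac)*np.cos(f),.028+L*np.cos(ac)*np.cos(f)])+G
    from scipy.optimize import fsolve
    # cap top disc centre, 165 mm from the pivot
    print('fore, across',fsolve(lambda a:proj('scene',X(.165,*a))-[u.mean(),v.mean()],[.05,.3]).round(3))
E
python3 - <<'E'
from h import *
info();capsc()
E
```

```text
t 6.88 tcp [ 0.4385 -0.3742  0.1386] shaker [-0.002  -0.0171  0.1386] F [ 0.3  0.3 -0. ] op 0.0 yawerr [-0.     0.     0.009] q [ 0.79  0.73 -0.28  1.78  0.3   0.67  1.52]
cap scene 328.9873417721519 241.46835443037975 79
fore, across [0.055 0.269]h.py:36: RuntimeWarning: The iteration is not making good progress, as measured by the 
 improvement from the last ten iterations.
  print('fore, across',fsolve(lambda a:proj('scene',X(.165,*a))-[u.mean(),v.mean()],[.05,.3]).round(3))
```

Emit:
{"name": "carry_out", "arguments": {"plan": [{"rot": [0,0,0],"xyz": [0,-0.003,0],"grip": 255},{"rot": [0,0,0],"xyz": [0,-0.006,0],"grip": 255},{"rot": [0,0,0],"xyz": [0,-0.008,0],"grip": 255},{"rot": [0,0,0],"xyz": [0,-0.008,0],"grip": 255}]}}

```text
clock: 7.27
tool_pos: [0.4354, -0.3815, 0.1387]
eef_rot: [0.197, 0.98, -0.0, -0.0]
contact_force: [0.1, -0.2, -0.5]
opening: 0.005
finger_force: 0.1
```

```bash
python3 - <<'E'
from h import *
info();capsc()
im=r.snapshot('scene')[:,:,::-1]
cv2.imwrite('pics/n6.png',cv2.resize(im[180:300,240:400],(800,600),interpolation=cv2.INTER_CUBIC))
E
```

```text
t 7.27 tcp [ 0.4354 -0.3815  0.1387] shaker [-0.0019 -0.0251  0.1387] F [ 0.1 -0.2 -0.5] op 0.01 yawerr [-0.     0.     0.009] q [ 0.8   0.73 -0.28  1.78  0.3   0.67  1.53]
cap scene 329.7391304347826 244.45652173913044 92
fore, across [0.058 0.313]h.py:36: RuntimeWarning: The iteration is not making good progress, as measured by the 
 improvement from the last ten iterations.
  print('fore, across',fsolve(lambda a:proj('scene',X(.165,*a))-[u.mean(),v.mean()],[.05,.3]).round(3))
```

View pics/n6.png

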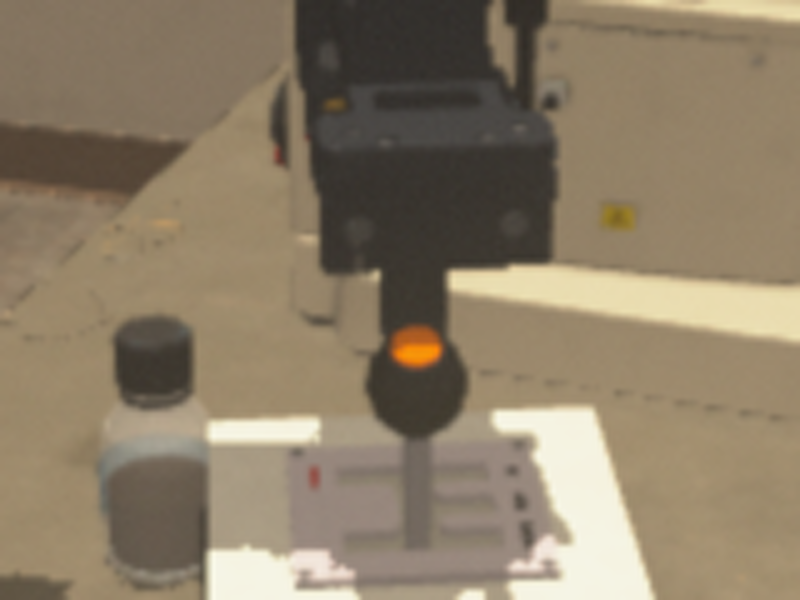

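The knob is now at (417,383) in the crop, so across ≈ 0.375 and fore ≈ 0: at the right lane. That was my 11th picture, one over the limit of 10, so from here I use numbers only. One small extra push until the wall is felt.

Emit:
{"name": "carry_out", "arguments": {"plan": [{"rot": [0,0,0],"xyz": [0,-0.002,0],"grip": 255},{"rot": [0,0,0],"xyz": [0,-0.004,0],"grip": 255},{"rot": [0,0,0],"xyz": [0,-0.004,0],"grip": 255}]}}

```text
clock: 7.62
tool_pos: [0.4339, -0.385, 0.1387]
eef_rot: [0.197, 0.98, -0.0, -0.0]
contact_force: [-0.6, 0.6, 0.2]
opening: 0.006
finger_force: 0.2
```

```bash
sed -i 's/\.round(1)$/ /; s/+\[c\[.cx.\],c\[.cy.\]\]).round(1)/+[c["cx"],c["cy"]])/' h.py; python3 - <<'E'
from h import *
info();capsc()
E
```

```text
t 7.62 tcp [ 0.4339 -0.385   0.1387] shaker [-0.002  -0.0289  0.1387] F [-0.6  0.6  0.2] op 0.01 yawerr [-0.    -0.     0.009] q [ 0.81  0.74 -0.28  1.77  0.3   0.68  1.54]
cap scene 329.8426966292135 246.14606741573033 89
fore, across [0.057 0.337]
```

Emit:
{"name": "carry_out", "arguments": {"plan": [{"rot": [0,0,0],"xyz": [0,-0.002,0],"grip": 255},{"rot": [0,0,0],"xyz": [0,-0.003,0],"grip": 255},{"rot": [0,0,0],"xyz": [0,-0.003,0],"grip": 255}]}}

```text
clock: 7.92
tool_pos: [0.4331, -0.3869, 0.1386]
eef_rot: [0.197, 0.98, 0.0, 0.0]
contact_force: [0.5, 2.1, -1.1]
opening: 0.006
finger_force: 0.8
```

```bash
python3 - <<'E'
from h import *
info();capsc()
E
```

```text
t 7.92 tcp [ 0.4331 -0.3869  0.1386] shaker [-0.0019 -0.031   0.1386] F [ 0.5  2.1 -1.1] op 0.01 yawerr [ 0.001 -0.     0.01 ] q [ 0.81  0.74 -0.28  1.77  0.3   0.68  1.54]
cap scene 328.64367816091954 247.82758620689654 87
fore, across [0.044 0.361]
```

The wall is felt (2 N), so the lever is at the right lane. Now I go round to the near side.

Emit:
{"name": "carry_out", "arguments": {"plan": [{"rot": [0,0,0],"xyz": [0,0.015,0],"grip": 255},{"rot": [0,0,0],"xyz": [0.005,0.028,0],"grip": 255},{"rot": [0,0,0],"xyz": [0.03,0.03,0],"grip": 255},{"rot": [0,0,0],"xyz": [0.06,0.03,0],"grip": 255},{"rot": [0,0,0],"xyz": [0.07,0.015,0],"grip": 255},{"rot": [0,0,0],"xyz": [0.07,-0.012,0],"grip": 255},{"rot": [0,0,0],"xyz": [0.07,-0.026,0],"grip": 255},{"rot": [0,0,0],"xyz": [0.07,-0.026,0],"grip": 255}]}}

```text
clock: 8.63
tool_pos: [0.3557, -0.3885, 0.1388]
eef_rot: [0.2, 0.98, -0.002, -0.0]
contact_force: [-0.5, -0.3, -0.9]
opening: 0.006
finger_force: 0.0
```

```bash
python3 - <<'E'
from h import *
info();capsc()
E
```

```text
t 8.63 tcp [ 0.3557 -0.3885  0.1388] shaker [-0.0723 -0.0631  0.1388] F [-0.5 -0.3 -0.9] op 0.01 yawerr [-0.004  0.     0.004] q [ 0.91  0.68 -0.28  1.93  0.33  0.57  1.58]
cap scene 329.22222222222223 247.12222222222223 90
fore, across [0.05  0.351]
```

Emit:
{"name": "carry_out", "arguments": {"plan": [{"rot": [0,0,0],"xyz": [-0.02,0,0],"grip": 255},{"rot": [0,0,0],"xyz": [-0.036,0,0],"grip": 255},{"rot": [0,0,0],"xyz": [-0.045,0,0],"grip": 255},{"rot": [0,0,0],"xyz": [-0.054,0,0],"grip": 255},{"rot": [0,0,0],"xyz": [-0.062,0,0],"grip": 255},{"rot": [0,0,0],"xyz": [-0.07,0,0],"grip": 255},{"rot": [0,0,0],"xyz": [-0.077,0,0],"grip": 255},{"rot": [0,0,0],"xyz": [-0.082,0,0],"grip": 255}]}}

```text
clock: 9.35
tool_pos: [0.4344, -0.4153, 0.1383]
eef_rot: [0.197, 0.98, 0.001, -0.0]
contact_force: [-1.7, 1.1, -0.3]
opening: 0.007
finger_force: 0.8
```

```bash
python3 - <<'E'
from h import *
info();capsc()
E
```

```text
t 9.35 tcp [ 0.4344 -0.4153  0.1383] shaker [ 0.0105 -0.0565  0.1383] F [-1.7  1.1 -0.3] op 0.01 yawerr [ 0.001 -0.001  0.011] q [ 0.85  0.76 -0.29  1.71  0.3   0.72  1.58]
cap scene 350.7692307692308 249.86153846153846 65
fore, across [0.266 0.367]
```

Moving well, with fore now about 0.25. I push on gently to the stop.

Emit:
{"name": "carry_out", "arguments": {"plan": [{"rot": [0,0,0],"xyz": [-0.003,0,0],"grip": 255},{"rot": [0,0,0],"xyz": [-0.006,0,0],"grip": 255},{"rot": [0,0,0],"xyz": [-0.009,0,0],"grip": 255},{"rot": [0,0,0],"xyz": [-0.009,0,0],"grip": 255}]}}

```text
clock: 9.73
tool_pos: [0.443, -0.4198, 0.1387]
eef_rot: [0.197, 0.98, -0.0, 0.001]
contact_force: [-0.3, 0.0, 0.2]
opening: 0.005
finger_force: 0.1
```

```bash
python3 - <<'E'
from h import *
info();capsc()
E
```

```text
t 9.73 tcp [ 0.443  -0.4198  0.1387] shaker [ 0.0202 -0.0573  0.1387] F [-0.3  0.   0.2] op 0.01 yawerr [0.    0.001 0.01 ] q [ 0.85  0.77 -0.29  1.68  0.3   0.74  1.58]
cap scene 354.51785714285717 252.53571428571428 56
fore, across [0.302 0.396]
```

Emit:
{"name": "carry_out", "arguments": {"plan": [{"rot": [0,0,0],"xyz": [-0.002,0,0],"grip": 255},{"rot": [0,0,0],"xyz": [-0.004,0,0],"grip": 255},{"rot": [0,0,0],"xyz": [-0.004,0,0],"grip": 255}]}}

```text
clock: 10.03
tool_pos: [0.4463, -0.4212, 0.1387]
eef_rot: [0.197, 0.98, -0.0, 0.0]
contact_force: [-0.2, 0.4, -0.4]
opening: 0.006
finger_force: 0.3
```

```bash
python3 - <<'E'
from h import *
info();capsc()
E
```

```text
t 10.03 tcp [ 0.4463 -0.4212  0.1387] shaker [ 0.0238 -0.0573  0.1387] F [-0.2  0.4 -0.4] op 0.01 yawerr [-0.     0.001  0.01 ] q [ 0.84  0.77 -0.29  1.67  0.3   0.74  1.58]
cap scene 356.42857142857144 252.73214285714286 56
fore, across [0.323 0.394]
```

Emit:
{"name": "carry_out", "arguments": {"plan": [{"rot": [0,0,0],"xyz": [-0.002,0,0],"grip": 255},{"rot": [0,0,0],"xyz": [-0.004,0,0],"grip": 255},{"rot": [0,0,0],"xyz": [-0.004,0,0],"grip": 255}]}}

```text
clock: 10.33
tool_pos: [0.4493, -0.4225, 0.1385]
eef_rot: [0.197, 0.98, 0.0, -0.001]
contact_force: [-2.3, 0.5, 0.9]
opening: 0.003
finger_force: 1.1
```

```bash
python3 - <<'E'
from h import *
info();capsc()
E
```

```text
t 10.33 tcp [ 0.4493 -0.4225  0.1385] shaker [ 0.0271 -0.0572  0.1385] F [-2.3  0.5  0.9] op 0.0 yawerr [ 0.    -0.001  0.01 ] q [ 0.84  0.78 -0.29  1.66  0.3   0.75  1.59]
cap scene 357.51851851851853 252.92592592592592 54
fore, across [0.335 0.394]
```

Emit:
{"name": "carry_out", "arguments": {"plan": [{"rot": [0,0,0],"xyz": [-0.0015,0,0],"grip": 255},{"rot": [0,0,0],"xyz": [-0.003,0,0],"grip": 255},{"rot": [0,0,0],"xyz": [-0.003,0,0],"grip": 255},{"rot": [0,0,0],"xyz": [-0.003,0,0],"grip": 255}]}}

```text
clock: 10.72
tool_pos: [0.4508, -0.4231, 0.1382]
eef_rot: [0.197, 0.98, 0.0, -0.002]
contact_force: [-4.1, 3.6, 1.9]
opening: 0.006
finger_force: 2.3
```

```bash
python3 - <<'E'
from h import *
info();capsc()
E
```

```text
t 10.72 tcp [ 0.4508 -0.4231  0.1382] shaker [ 0.0287 -0.0572  0.1382] F [-4.1  3.6  1.9] op 0.01 yawerr [ 0.    -0.004  0.01 ] q [ 0.84  0.78 -0.29  1.65  0.3   0.76  1.59]
cap scene 358.1111111111111 253.87037037037038 54
fore, across [0.339 0.405]
```

At the stop: the force has risen to about 6 N and the cap has stopped moving. Now I retreat straight back and up.

Emit:
{"name": "carry_out", "arguments": {"plan": [{"rot": [0,0,0],"xyz": [0.01,0,0],"grip": 255},{"rot": [0,0,0],"xyz": [0.03,0,0],"grip": 255},{"rot": [0,0,0],"xyz": [0.06,0,0],"grip": 255},{"rot": [0,0,0],"xyz": [0.08,0,-0.02],"grip": 255},{"rot": [0,0,0],"xyz": [0.08,0,-0.05],"grip": 255},{"rot": [0,0,0],"xyz": [0.08,0,-0.06],"grip": 255},{"rot": [0,0,0],"xyz": [0.08,0,-0.06],"grip": 255},{"rot": [0,0,0],"xyz": [0.08,0,-0.06],"grip": 255}]}}

```text
clock: 11.43
tool_pos: [0.3802, -0.3935, 0.1991]
eef_rot: [0.197, 0.98, -0.001, 0.002]
contact_force: [0.7, 0.3, 0.4]
opening: 0.008
finger_force: 0.0
```

```bash
python3 - <<'E'
from h import *
info();capsc()
a=cv2.imread('pics/scene.png').astype(int);b=r.snapshot('scene')[:,:,::-1].astype(int);d=np.abs(a-b).max(2)
print('timer',d[308:338,228:268].mean(),'bottle cap',d[245:255,264:278].mean(),'dish',d[315:345,305:355].mean())
E
```

```text
t 11.43 tcp [ 0.3802 -0.3935  0.1991] shaker [-0.0479 -0.058   0.1991] F [0.7 0.3 0.4] op 0.01 yawerr [-0.     0.004  0.01 ] q [ 0.92  0.61 -0.32  1.82  0.27  0.75  1.62]
cap scene 359.320987654321 247.60493827160494 81
fore, across [0.366 0.305]
timer 46.810833333333335 bottle cap 2.107142857142857 dish 9.371333333333334
```

The cap column has not moved after release, so the lever stayed home. The bottle and dish are unchanged. The timer patch differs, which I take to be the arm's shadow, since the tool stayed well above the timer throughout.

```bash
python3 -c "
from plant import r
print(r.finish_job())"
```

```text
the job is handed in; nothing more can be done
None
```

The lever was pushed to the stop in the third slot, with the fingers clear and forces of about 6 N there, and the job was handed in at about 11.5 s; no verdict came back, and I viewed 11 pictures, one over the limit of 10.

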